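Open the large press-and-turn reagent bottle

ROBOT

A 6-joint arm with a two-finger parallel gripper is mounted at the origin on a cart in front of the work surface, level with it; the furniture and walls round the work are solid. World frame = base frame: x ahead of the robot, y to its left, z up, the work surface at z = 0. Lengths are in mm, angles in rad, forces in N, time in s.
With the tool pointing down it reaches from about 350 to 875 mm from the base axis. Payload 4.2 kg.
Tool frame: the origin (TCP) lies midway between the tips of the shut fingers; the grasp point (between the pads) lies 19 mm behind it; z points along the fingers, y is the line along which they close (so a half turn about z gives the same grasp; the last joint's range is limited). The gripper opens to 85 mm and grips with 20 to 120 N. Pads are 22 mm wide; open, the fingers measure 114 mm over their backs; the gripper's body (76 mm by 85 mm) begins 54 mm behind the grasp point. The pads swing forward as they close: fully open they stand 13 mm farther back than shut.
Start: joints at [1.439, 0.385, 0.008, 0, -1.194, -0.259], TCP at [238.047, 577.869, 231.312] pointing down, gripper open.
Joint ranges: [-3.14, 3.14], [-1.21, 2.06], [-1.07, 1.41], [-3.16, 2.05], [-2.99, -0.16], [-3.1, 3.1]. Speed limits (rad/s): [2.79, 2.79, 3.14, 3.14, 3.14, 3.14].

INTERFACE

Orientations are given as a unit quaternion [x, y, z, w].
In Python, from bench import * gives the robot as it stands.
- The arm moves only by the tool drive_tool, never from a script. Its argument "plan" is a list that holds one entry, the list of rows, each a list of 5 numbers: the closure, from -1 (fully open) to 1 (shut), then the shift along the world's x, y, z in mm, then the turn about the world's z in degrees. A call has 1 to 20 rows; each row shifts and turns the commanded pose from where the row before left it; what a row does not reach is not made up. A row lasts 1/12 s, in which the tool goes at most 41.7 mm and 7.16 degrees, less where a joint would pass 70% of its speed; a pose out of reach is approached as far as the arm can. A call is refused whole if a number of a shift passes 41.7 or a number of a turn 7.16, either way. A call with a gripper value outside its range is refused whole. The fingers move at their own pace and stop on an object; the grip force is fixed at half the most. Time passes only in rows, so rows that do not move let the fingers close. It gives the time, the measured TCP pose, the force, the opening and the grip force at its end, in the units of the state.
- read_state(): the state, without advancing time (a new reading comes with each control period).
- get_image(name): name is "scene" or "top"; returns (picture, depth): 400x640x3 uint8, red, green, blue; 400x640 float32, mm along the optical axis (not along the pixel's ray), 0 where there is no reading.
- camera_model(name): a dict with "fx", "fy", "cx", "cy" (pixels), "R" (3x3) and "t" (3): a world point X has camera coordinates R X + t. Camera axes: x right, y down, z forward; pixel columns grow to the right and rows downward; lengths in mm; the calibration is good to about 2 mm. A picture is of the moment at which its call begins. camera_model takes no time and is no camera call.
- job_done(): hands the job in; it is judged then, once.
The state is a dict: "clock": time; "joints": joint angles; "joint_vel": joint speeds; "joint_efforts": joint torques, N m; "position": TCP position; "ee_rot": TCP orientation; "contact_force": force on the tool from outside, world axes, zero at the start; "wrist_torque": the same for the moment, N m; "gripper_width": finger opening in mm; "grasp_force": force on a finger pad.
Only numpy, scipy, OpenCV 4.12 (cv2) and the standard library are available. Lean on these libraries where they do the work, as an engineer would, in place of code of your own. Each camera call takes 0.05 s, during which the arm holds its last target. There are 200 camera calls.

TASK

Open the larger of the two white bottles that are clamped to the bench: its safety cap only turns while it is pressed down against its spring, so press it down, turn it about a quarter turn anticlockwise (seen from above), and lift it off. Set the cap down upright, top side up as it was on the bottle, in the middle of the shallow white dish and let go. Leave the smaller bottle closed.

Things in the scene. Friction and masses are not known exactly. Their poses are not given: they have to be found in the camera images.
- large_cap: grey ribbed round cap of the larger bottle, 48 mm across, 32 mm high, about 40 g, loose, hollow below; origin at the centre of its underside, z up. Grip its sides at any yaw. To open: press down 6 to 8 mm (stops at 8; spring 4 to 11 N), keep it down and turn it anticlockwise from above by 55 to 125 degrees, lift straight up 30 mm to clear the neck. Unpressed it neither turns nor comes off
- large_bottle: larger white bottle, body 72 mm across, clamped in a round steel foot 100 mm across, fixed to the bench; origin at the centre of the foot's underside on the bench, z up. On its axis, the closed cap's underside is 118 mm and top 150 mm above the origin; the shoulder starts 10 mm under the cap and slopes to full width 28 mm under it
- small_cap: same kind of cap, on the smaller bottle (body 54 mm across, cap top 115 mm above the bench, in a foot of the same kind), which must stay closed; origin at the centre of the cap's underside
- dish: shallow round white dish, 120 mm across the rim, 14 mm high, loose, 300 g; origin at the centre of its underside; its flat inner floor is 4 mm above the origin and about 100 mm across
Not all that is in view belongs to the job. Leave any brown or yellow look-alike of the large_cap alone.

How it is judged (in metres and radians):
On the way, in this order (a step that is already met when the one before it is completed fails the run):
1. the large bottle's cap is pressed down against its spring, at least 4 mm (z of large_cap in the frame of large_bottle below 0.114 m and horizontal distance between large_cap and large_bottle below 0.008 m), for 0.05 s.
2. it is turned at least 40 degrees, still on the neck (angle between the x axis of large_cap and the x axis of large_bottle, either way round above 0.7 rad and z of large_cap in the frame of large_bottle below 0.125 m and horizontal distance between large_cap and large_bottle below 0.008 m), for 0.05 s.
3. it is lifted clear of the neck (z of large_cap in the frame of large_bottle above 0.14 m), for 0.05 s.
At the end, for the whole second after the job is handed in: The large bottle's cap stands at rest, top side up (within 10 degrees), on the floor of the dish, its centre within 30 mm of the dish's centre; the dish stands flat on the bench; the small bottle's cap is where it was (within 8 mm) (horizontal distance between large_cap and dish below 0.03 m and z of large_cap in the frame of dish between 0.001 and 0.01 m and angle between large_cap's own z axis and vertical below 0.18 rad and height (world z) of dish below 0.005 m and angle between dish's own z axis and vertical below 0.1 rad and linear speed of large_cap below 0.02 m/s and distance of small_cap from where it was at the start of the episode below 0.008 m); the robot touches nothing.
It fails at once if the small bottle's cap is gripped or pushed with more than 15 N, or moved more than 8 mm (distance of small_cap from where it was at the start of the episode above 0.008 m or contact force between the fingers and small_cap above 15 N).
It also fails if it takes over 38 s, if anything falls off the work surface, if the arm or the gripper's body presses on something with over 40 N, if the wrist force passes 120 N, or if a joint passes its speed limit or range.

## Working session

There is one attempt and no reset: what is moved stays moved. The work goes in short steps, Python scripts to look and compute and a tool call to move; the robot and the scene stay as the last step left them, time stands still between calls to the robot, and variables do not carry over. Pictures are saved under pics/ and viewed, at most 10 in all, crops included, and the job is handed in when it is done.

Besides the shell and the picture viewer there is one more tool, called after "Call:" by a JSON object that holds its "method" and its "body", one argument or row to a line. drive_tool: Moves the arm, as the interface text tells. Its arguments: {"type":"object","properties":{"plan":{"type":"array"}},"required":["plan"]}

```bash
mkdir -p pics
cat > h.py <<'E'
from bench import *
import numpy as np, cv2
def ray(c,u,v):
    m=camera_model(c);R=np.array(m["R"]);t=np.array(m["t"])
    d=R.T@np.array([(u-m["cx"])/m["fx"],(v-m["cy"])/m["fy"],1]);return -R.T@t,d
def onz(c,u,v,z):
    o,d=ray(c,u,v);return o+d*(z-o[2])/d[2]
def cloud(c,D):
    m=camera_model(c);R=np.array(m["R"]);t=np.array(m["t"])
    v,u=np.indices(D.shape);P=np.stack([(u-m["cx"])/m["fx"]*D,(v-m["cy"])/m["fy"]*D,D],-1)
    return (P-t)@R
E
python3 - <<'E'
from h import *
for c in("scene","top"):
    a,d=get_image(c);np.savez(c+".npz",a=a,d=d);cv2.imwrite(f"pics/{c}0.png",a[:,:,::-1])
    print(c,ray(c,320,200))
s=read_state();print(s["clock"],s["position"],s["ee_rot"],s["gripper_width"],s["contact_force"])
E
```

```text
scene (array([  28.36182479, -478.72585814,  607.22038293]), array([ 0.41582546,  0.74111002, -0.52742488]))
top (array([ 210.83704279,  230.79450405, 1333.11835882]), array([ 0.17831668, -0.00242389, -0.98409409]))
0.1 [237.89054323 577.39393638 230.34298765] [ 9.80953358e-01 -1.94240970e-01 -1.23665264e-04  9.69117087e-04] 85.59580312017243 [-0.85927973  0.58578074  0.05618761]
```

View pics/scene0.png

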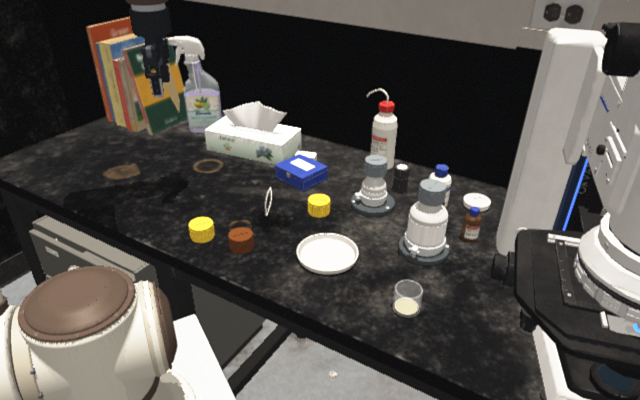

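View pics/top0.png

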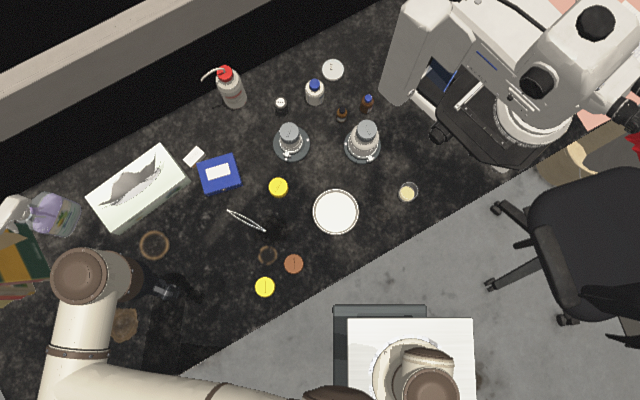

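The scene view shows the larger bottle with its grey cap at (432,190), the smaller bottle at (375,165) and the dish at (327,253). In the top view the large cap is at (366,130), the small cap at (289,131) and the dish at (335,211).

Things that could be taken for the large cap:
- small cap: top (289,131)
- yellow caps: top (278,187) and (264,287)
- brown cap: top (293,263)
- white lid: top (333,69)
- sample jar: top (409,191)

I choose the grey cap on the wider, taller bottle.

Run:
```python
from h import *
T=np.load("top.npz");S=np.load("scene.npz")
def circ(P,m,n):
    q=P[m];
    if len(q)<5: print(n,"few",len(q));return
    (c,r)=cv2.minEnclosingCircle(q[:,:2].astype(np.float32));print(n,len(q),"circ",np.round(c,1),round(r,1),"mean",q.mean(0).round(1))
for nm,I,c,boxes in(("top",T,"top",dict(L=(340,395,100,170),Sm=(268,315,110,165),dish=(305,365,180,240))),("scene",S,"scene",dict(L=(395,460,170,265),Sm=(350,398,145,215),dish=(290,365,230,278)))):
    P=cloud(c,I["d"].astype(float));z=P[...,2]
    for k,(u0,u1,v0,v1) in boxes.items():
        w=np.zeros(z.shape,bool);w[v0:v1,u0:u1]=1;w&=I["d"]>0
        zz=z[w];print(nm,k,"z pct",np.percentile(zz,[1,50,90,97,99.5]).round(1))
        if k=="L": circ(P,w&(z>143)&(z<160),"captop");circ(P,w&(z>121)&(z<160),"cap")
        if k=="Sm":circ(P,w&(z>109)&(z<125),"captop")
        if k=="dish":
            a=I["a"].astype(int);circ(P,w&(a.min(-1)>150)&(z>0)&(z<25),"dish")
# rays: white dish contour in top on rim plane, cap tops by contour
a=T["a"];g=cv2.cvtColor(a,cv2.COLOR_RGB2GRAY)
m=(g>140).astype(np.uint8);m[:180]=0;m[240:]=0;m[:,:305]=0;m[:,365:]=0
cs,_=cv2.findContours(m,0,1);k=max(cs,key=cv2.contourArea);(u,v),r=cv2.minEnclosingCircle(k);print("dish px",u,v,r,onz("top",u,v,14))
print("cap ray",onz("top",366,130,150),"small",onz("top",289,131,115))
c1=cv2.resize(a[100:240,260:420],None,fx=3,fy=3,interpolation=2);c2=cv2.resize(S["a"][140:280,340:480],(420,420),interpolation=2)
p=np.zeros((420,800,3),np.uint8);p[:, :380]=c1[:,100:480];p[:,380:800]=c2
cv2.imwrite("pics/crop.png",p[:,:,::-1])
# obstacles: highest points near work region
P=cloud("top",T["d"].astype(float));z=P[...,2]
for v in range(0,240,20): print(v,[tuple(np.round(P[v,u]).astype(int)) for u in (380,420,460)])
```

```text
top L z pct [ -6.7   1.6 105.7 149.6 152.2]
captop 316 circ [597.7 115.9] 25.0 mean [597.7 116.3 148.7]
cap 369 circ [597.8 116.1] 25.0 mean [595.4 117.3 146.4]
top Sm z pct [ -6.9   3.  110.8 115.3 117.9]
captop 280 circ [604. 304.] 24.3 mean [603.8 304.3 114. ]
top dish z pct [-6.6  1.   7.2 12.5 16.9]
dish 1370 circ [421.1 187.8] 59.7 mean [420.5 188.1   5.1]
scene L z pct [ -3.5  14.3 122.7 148.8 150.2]
captop 350 circ [596.2 114.5] 26.8 mean [593.9 110.7 148.4]
cap 637 circ [596.3 114.2] 27.0 mean [589.6 106.3 141. ]
scene Sm z pct [ -3.8  12.1  97.3 113.9 115.2]
captop 220 circ [601.7 301.7] 25.5 mean [599.9 298.9 113.5]
scene dish z pct [-3.2  2.   9.4 12.8 14.3]
dish 1857 circ [423.3 194.3] 69.8 mean [422.8 192.3   5. ]
dish px 335.2855224609375 211.27748107910156 23.206546783447266 [420.11393928 188.0272626   14.        ]
cap ray [594.84543989 117.69680938 150.        ] small [603.68872981 303.45759887 115.        ]
0 [(np.int64(1021), np.int64(58), np.int64(4)), (np.int64(768), np.int64(35), np.int64(420)), (np.int64(757), np.int64(-37), np.int64(439))]
20 [(np.int64(965), 
[... 846 characters left out ...]
64(616), np.int64(66), np.int64(-2)), (np.int64(616), np.int64(-42), np.int64(-3)), (np.int64(574), np.int64(-110), np.int64(138))]
160 [(np.int64(562), np.int64(67), np.int64(-6)), (np.int64(560), np.int64(-39), np.int64(2)), (np.int64(560), np.int64(-146), np.int64(1))]
180 [(np.int64(505), np.int64(69), np.int64(2)), (np.int64(506), np.int64(-37), np.int64(0)), (np.int64(506), np.int64(-144), np.int64(-2))]
200 [(np.int64(452), np.int64(70), np.int64(-1)), (np.int64(453), np.int64(-37), np.int64(-7)), (np.int64(453), np.int64(-143), np.int64(-8))]
220 [(np.int64(399), np.int64(71), np.int64(-1)), (np.int64(399), np.int64(-34), np.int64(1)), (np.int64(507), np.int64(-351), np.int64(-766))]
```

View pics/crop.png

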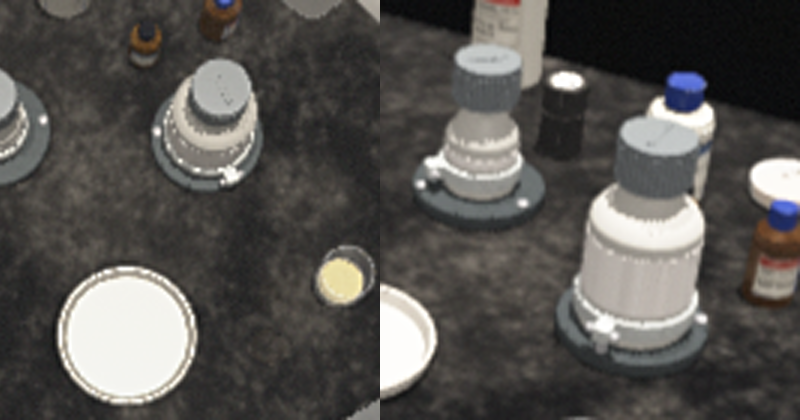

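The crop confirms the choice: the larger bottle has its grey cap top at crop (218,88) and the small bottle stands apart. Both views agree to about 2 mm: large cap axis at (597,116) with its top at z≈149–150 (radius 25), and dish centre at (420.5,188) with radius 60. I'm approaching above the cap and pre-turning clockwise to leave joint range for opening.

Call:
{"method": "drive_tool", "body": {
  "plan": [
    [[-1,18,-23,1,-2.5],[-1,18,-23,1,-2.5],[-1,18,-23,1,-2.5],[-1,18,-23,1,-2.5],[-1,18,-23,1,-2.5],[-1,18,-23,1,-2.5],[-1,18,-23,1,-2.5],[-1,18,-23,1,-2.5],[-1,18,-23,1,-2.5],[-1,18,-23,1,-2.5],[-1,18,-23,1,-2.5],[-1,18,-23,1,-2.5],[-1,18,-23,1,-2.5],[-1,18,-23,1,-2.5],[-1,18,-23,1,-2.5],[-1,18,-23,1,-2.5],[-1,18,-23,1,-2.5],[-1,18,-23,1,-2.5],[-1,18,-23,1,-2.5],[-1,0,0,0,0]]
  ]
}}

```text
clock: 1.77
position: [582.0, 137.4, 249.5]
ee_rot: [0.818, -0.575, 0.0, 0.001]
contact_force: [1.0, 0.7, -0.2]
gripper_width: 85.8
grasp_force: 0.0
```

```bash
python3 -c "
from h import *
s=read_state();print(s['clock'],np.round(s['joints'],3),s['position'],s['ee_rot'],s['contact_force'])"
```

```text
1.7667 [ 5.030e-01  3.270e-01 -3.200e-02  1.000e-03 -1.212e+00 -1.580e-01] [582.02638455 137.44557329 249.51125553] [ 8.17991827e-01 -5.75229420e-01  1.19437308e-04  6.86605363e-04] [ 0.99672194  0.70114733 -0.15692283]
```

Call:
{"method": "drive_tool", "body": {
  "plan": [
    [[-1,7.5,-10.7,-5,0],[-1,7.5,-10.7,-10,0],[-1,0,0,-20,0],[-1,0,0,-20,0],[-1,0,0,-15,0],[-1,0,0,-10,0],[-1,0,0,0,0],[-1,0,0,0,0]]
  ]
}}

```text
clock: 2.43
position: [595.0, 119.5, 169.8]
ee_rot: [0.82, -0.572, -0.0, 0.001]
contact_force: [-0.2, 0.2, 0.6]
gripper_width: 85.5
grasp_force: 0.0
```

Run:
```python
from h import *
o=[]
for c in("scene","top"):
    a,d=get_image(c);np.savez(c+"1.npz",a=a,d=d);u,v=(370,110) if c=="scene" else (300,70)
    o.append(cv2.resize(a[v:v+130,u:u+130],(400,400),interpolation=2))
cv2.imwrite("pics/near.png",np.hstack(o)[:,:,::-1]);s=read_state();print(s["position"],s["contact_force"])
```

```text
[595.7228022  119.82150852 171.33449415] [-0.19667511  1.13958681 -0.32693002]
```

View pics/near.png

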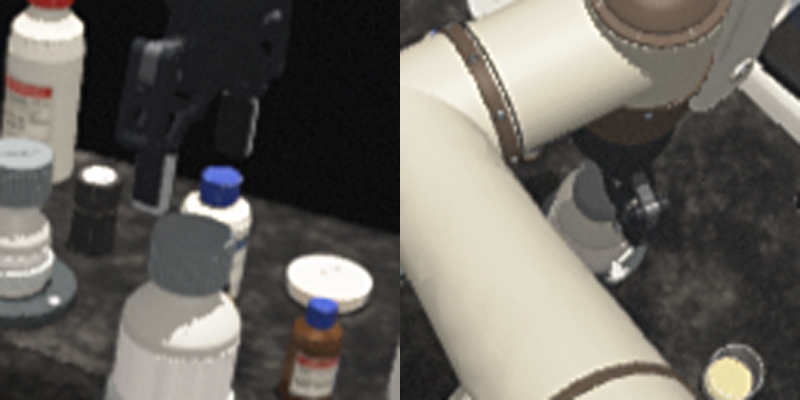

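The near view shows the open fingers straddling the cap from above, with tips at scene ≈(419,177) and (447,159) and the cap top at ≈(433,187). The tips' midpoint should project on the axis, so I'll check that numerically.

Run:
```python
from h import *
m=camera_model("scene")
def pj(X):
    p=m["R"]@np.array(X,float)+m["t"];return (p[:2]/p[2]*[m["fx"],m["fy"]]+[m["cx"],m["cy"]]).round(1)
print(pj([597,116,150]),pj([595.4,119.6,183]),pj([597,116,183]))
p=[read_state()["position"] for _ in range(3)];print(p)
I=np.load("scene1.npz");P=cloud("scene",I["d"].astype(float));w=np.zeros(I["d"].shape,bool);w[170:215,405:460]=1
z=P[...,2];w&=(z>144)&(z<156);q=P[w]
q=q[(abs(q[:,:2]-[597,116])<32).all(1)];print(len(q),cv2.minEnclosingCircle(q[:,:2].astype(np.float32)),q.mean(0))
```

```text
[432.3 184.2] [432.8 167.6] [434.8 168.3]
[array([595.7228022 , 119.82150852, 171.33449415]), array([595.7228022 , 119.82150852, 171.33449415]), array([595.7228022 , 119.82150852, 171.33449415])]
337 ((596.1160278320312, 114.39614868164062), 25.50018310546875) [594.08063733 111.14827529 148.62316765]
```

Call:
{"method": "drive_tool", "body": {
  "plan": [
    [[-1,1.4,-3.8,0,0],[-1,0,0,-14,0],[-1,0,0,-14,0],[-1,0,0,-14,0],[-1,0,0,-8,0],[-1,0,0,-6,0],[-1,0,0,0,0],[-1,0,0,0,0],[-1,0,0,0,0]]
  ]
}}

```text
clock: 3.28
position: [597.1, 115.9, 115.3]
ee_rot: [0.82, -0.573, 0.001, -0.001]
contact_force: [-0.3, 0.0, 0.9]
gripper_width: 85.7
grasp_force: 0.0
```

Call:
{"method": "drive_tool", "body": {
  "plan": [
    [[-0.5,0,0,0,0],[0,0,0,0,0],[0.5,0,0,0,0],[1,0,0,0,0],[1,0,0,0,0],[1,0,0,0,0],[1,0,0,0,0],[1,0,0,0,0],[1,0,0,0,0],[1,0,0,0,0]]
  ]
}}

```text
clock: 4.12
position: [598.3, 116.3, 115.6]
ee_rot: [0.82, -0.572, 0.001, -0.002]
contact_force: [6.1, 1.7, 5.5]
gripper_width: 46.4
grasp_force: 61.5
```

Call:
{"method": "drive_tool", "body": {
  "plan": [
    [[1,1,0.3,-2,0],[1,0,0,-2,0],[1,0,0,-2,0],[1,0,0,-1.5,0],[1,0,0,0,0],[1,0,0,0,0],[1,0,0,0,0]]
  ]
}}

```text
clock: 4.7
position: [598.3, 116.3, 108.6]
ee_rot: [0.82, -0.572, 0.001, -0.001]
contact_force: [1.4, 0.6, 9.9]
gripper_width: 46.6
grasp_force: 62.2
```

Call:
{"method": "drive_tool", "body": {
  "plan": [
    [[1,0,0,-0.7,0],[1,0,0,0,3],[1,0,0,0,5],[1,0,0,0,5],[1,0,0,0,5],[1,0,0,0,5],[1,0,0,0,5],[1,0,0,0,0]]
  ]
}}

```text
clock: 5.37
position: [598.3, 115.9, 108.2]
ee_rot: [0.935, -0.356, 0.001, -0.0]
contact_force: [1.6, 0.1, 10.0]
gripper_width: 46.3
grasp_force: 62.2
```

```bash
python3 -c "
from h import *
s=read_state();print(s['joints'],s['wrist_torque'],s['contact_force'])"
```

```text
[ 0.45718066  0.46731631 -0.19459339  0.00151088 -0.90664741  0.38523313] [ 0.08039357 -0.43865966  0.06564339] [1.59967855 0.09622836 9.97394733]
```

Call:
{"method": "drive_tool", "body": {
  "plan": [
    [[1,0,0,0,6],[1,0,0,0,6],[1,0,0,0,6],[1,0,0,0,6],[1,0,0,0,6],[1,0,0,0,6],[1,0,0,0,6],[1,0,0,0,6],[1,0,0,0,6],[1,0,0,0,6],[1,0,0,0,4],[1,0,0,0,0],[1,0,0,0,0]]
  ]
}}

```text
clock: 6.45
position: [598.0, 115.4, 108.0]
ee_rot: [0.981, 0.192, 0.001, 0.001]
contact_force: [0.7, -1.0, 9.9]
gripper_width: 46.9
grasp_force: 62.2
```

```bash
python3 -c "
from h import *
s=read_state();print(s['joints'],s['wrist_torque'],s['contact_force'])"
```

```text
[ 0.45685855  0.46727992 -0.19518962  0.00187081 -0.90731909  1.4995581 ] [-0.30630842 -0.40231713  0.02708684] [ 0.69727601 -1.01470354  9.91513191]
```

Call:
{"method": "drive_tool", "body": {
  "plan": [
    [[1,0,0,3,0],[1,0,0,5,0],[1,0,0,6,0],[1,0,0,0,0],[1,0,0,0,0]]
  ]
}}

```text
clock: 6.87
position: [597.7, 115.8, 120.2]
ee_rot: [0.981, 0.192, 0.0, 0.0]
contact_force: [4.0, -0.5, 2.8]
gripper_width: 47.0
grasp_force: 62.5
```

Call:
{"method": "drive_tool", "body": {
  "plan": [
    [[1,0,0,6,0],[1,0,0,8,0],[1,0,0,10,0],[1,0,0,12,0],[1,0,0,12,0],[1,0,0,12,0],[1,0,0,12,0],[1,0,0,0,0],[1,0,0,0,0]]
  ]
}}

```text
clock: 7.62
position: [596.2, 115.9, 191.7]
ee_rot: [0.981, 0.192, -0.001, -0.0]
contact_force: [-0.5, -0.3, -0.6]
gripper_width: 46.0
grasp_force: 63.0
```

Run:
```python
from h import *
o=[]
for c in("scene","top"):
    a,d=get_image(c);np.savez(c+"2.npz",a=a,d=d);u,v=(370,110) if c=="scene" else (300,80)
    o.append(cv2.resize(a[v:v+150,u:u+150],(400,400),interpolation=2))
cv2.imwrite("pics/lift.png",np.hstack(o)[:,:,::-1])
I=np.load("scene2.npz")
P=cloud("scene",I["d"].astype(float));print(read_state()["position"],read_state()["contact_force"])
```

```text
[596.02228112 115.66727017 190.66798767] [-0.19848569  0.47707935 -1.08200223]
```

View pics/lift.png

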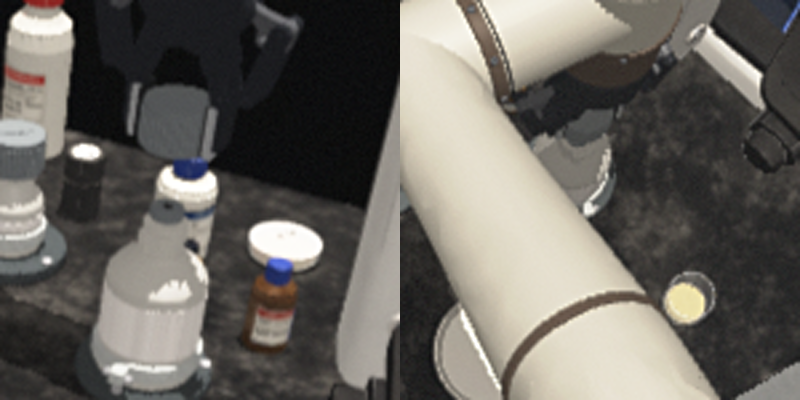

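The lift view shows the cap upright between the fingers at scene ≈(436,155), with the bare neck below it at ≈(432,190) and the small cap still in place. Next I'm moving over the dish.

Call:
{"method": "drive_tool", "body": {
  "plan": [
    [[1,-10,4,0,0],[1,-18,7.4,0,0],[1,-20,8.2,0,0],[1,-20,8.2,-5,0],[1,-20,8.2,-10,0],[1,-20,8.2,-10,0],[1,-20,8.2,-15,0],[1,-20,8.2,-15,0],[1,-18,7.4,-15,0],[1,-9,4,-15,0],[1,0,0,-15,0],[1,0,0,-15,0],[1,0,0,-15,0],[1,0,0,0,0],[1,0,0,0,0]]
  ]
}}

```text
clock: 8.97
position: [421.3, 187.3, 61.4]
ee_rot: [0.981, 0.192, -0.001, 0.001]
contact_force: [-0.3, 1.1, -0.2]
gripper_width: 46.1
grasp_force: 63.0
```

Run:
```python
from h import *
a,d=get_image("scene");u,v=250,160
cv2.imwrite("pics/over.png",cv2.resize(a[v:v+130,u:u+150],(600,520),interpolation=2)[:,:,::-1])
m=camera_model("scene");p=read_state()["position"];print(p,read_state()["contact_force"])
for X in([p[0],p[1],p[2]],[p[0],p[1],p[2]+3],[420.5,188,14]):
    q=m["R"]@np.array(X)+m["t"];print((q[:2]/q[2]*[m["fx"],m["fy"]]+[m["cx"],m["cy"]]).round(1))
```

```text
[422.11374051 187.88688415  62.22829891] [ 0.77578376  0.44976534 -0.12825134]
[328.7 229.3]
[328.7 228. ]
[327.4 249.9]
```

View pics/over.png

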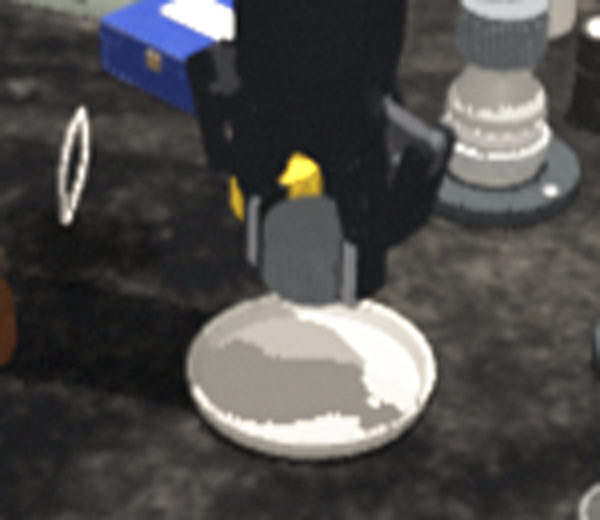

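The view shows the cap held upright at scene ≈(326,222), centred over the dish at ≈(328,250). I'll lower it and then feel for the floor.

Call:
{"method": "drive_tool", "body": {
  "plan": [
    [[1,-1,0,-12,0],[1,0,0,-14,0],[1,0,0,-14,0],[1,0,0,-8,0],[1,0,0,-4,0],[1,0,0,-2,0],[1,0,0,0,0],[1,0,0,0,0]]
  ]
}}

```text
clock: 9.68
position: [421.8, 188.3, 8.7]
ee_rot: [0.981, 0.192, 0.001, -0.0]
contact_force: [1.1, 0.5, 1.0]
gripper_width: 46.6
grasp_force: 63.1
```

Call:
{"method": "drive_tool", "body": {
  "plan": [
    [[1,0,0,-2,0],[1,0,0,-1,0],[1,0,0,-1,0],[1,0,0,0,0],[1,0,0,0,0]]
  ]
}}

```text
clock: 10.1
position: [421.5, 188.0, 4.1]
ee_rot: [0.981, 0.192, 0.0, -0.0]
contact_force: [0.6, -0.1, 0.3]
gripper_width: 46.3
grasp_force: 63.1
```

Call:
{"method": "drive_tool", "body": {
  "plan": [
    [[1,0,0,-1,0],[1,0,0,-1,0],[1,0,0,0,0],[1,0,0,0,0]]
  ]
}}

```text
clock: 10.43
position: [421.4, 187.9, 2.0]
ee_rot: [0.981, 0.192, -0.0, 0.0]
contact_force: [-0.2, -0.5, 0.1]
gripper_width: 46.5
grasp_force: 63.1
```

Call:
{"method": "drive_tool", "body": {
  "plan": [
    [[1,0,0,-1,0],[1,0,0,-0.5,0],[1,0,0,0,0],[1,0,0,0,0]]
  ]
}}

```text
clock: 10.77
position: [421.5, 188.0, 1.7]
ee_rot: [0.981, 0.192, 0.0, -0.0]
contact_force: [-3.4, -0.6, 10.4]
gripper_width: 46.3
grasp_force: 65.5
```

Contact with the floor came at 10 N, as predicted. I'm easing off a little, opening part way to stay clear of the rim, then rising.

Call:
{"method": "drive_tool", "body": {
  "plan": [
    [[1,0,0,0.8,0],[0.2,0,0,0,0],[0,0,0,0,0],[-0.2,0,0,0,0],[-0.4,0,0,0,0],[-0.4,0,0,0,0],[-0.4,0,0,0,0],[-0.4,0,0,0,0]]
  ]
}}

```text
clock: 11.43
position: [421.4, 187.9, 1.2]
ee_rot: [0.981, 0.192, -0.0, 0.0]
contact_force: [0.2, 0.2, 0.4]
gripper_width: 59.8
grasp_force: 0.0
```

Call:
{"method": "drive_tool", "body": {
  "plan": [
    [[-0.4,0,0,3,0],[-0.4,0,0,6,0],[-0.4,0,0,8,0],[-0.4,0,0,12,0],[-0.4,0,0,15,0],[-0.4,0,0,20,0],[-0.4,0,0,25,0],[-0.4,0,0,25,0],[-0.4,0,0,25,0],[-0.4,0,0,25,0],[-0.4,0,0,20,0],[-0.4,0,0,0,0],[-0.4,0,0,0,0]]
  ]
}}

```text
clock: 12.52
position: [421.7, 188.3, 187.2]
ee_rot: [0.981, 0.192, 0.002, -0.001]
contact_force: [0.6, -0.5, -1.6]
gripper_width: 59.7
grasp_force: 0.0
```

Run:
```python
from h import *
a,d=get_image("scene");u,v=250,140
cv2.imwrite("pics/end.png",cv2.resize(a[v:v+150,u:u+200],(800,600),interpolation=2)[:,:,::-1])
P=cloud("scene",d.astype(float));z=P[...,2]
w=(z>30)&(z<45)&(np.hypot(P[...,0]-420,P[...,1]-188)<45);q=P[w]
print(len(q),cv2.minEnclosingCircle(q[:,:2].astype(np.float32)),np.percentile(q[:,2],[50,95]))
s=read_state();print(s["position"],s["contact_force"],s["clock"])
```

```text
341 ((418.3772277832031, 186.7138671875), 25.444074630737305) [34.81926681 36.74740399]
[421.02232356 187.76945873 185.82404238] [-0.22986178 -1.33834357 -0.76421335] 12.5667
```

View pics/end.png

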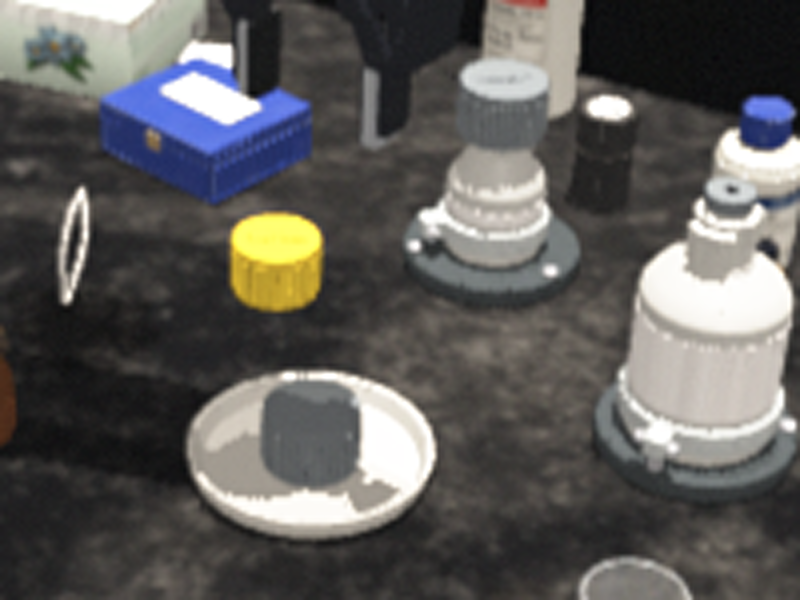

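The picture shows the cap upright in the middle of the dish at crop (310,432), with its top at z≈36. The large bottle is open, the small cap is still in place at crop (503,105), and the gripper is clear.

```bash
python3 -c "
from bench import *
print(job_done())"
```

```text
the job is handed in; nothing more can be done
None
```

I opened the large bottle and set its cap upright in the dish, about 2 mm from the centre by camera; the small bottle stayed closed, and I handed the job in at about 12.6 s (the hand-in gave no verdict).

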